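# Slide the clipboard out over the edge of the desk riser

### The arm

A 6-joint arm with a two-finger parallel gripper is mounted at the origin on the work surface. World frame = base frame: x ahead of the robot, y to its left, z up, the work surface at z = 0. Lengths are in m, angles in degrees, forces in N, time in s.
With the tool pointing down it reaches from about 0.425 to 1.125 m from the base axis. Payload 14.9 kg.
Tool frame: the origin (TCP) lies between the finger pads; the fingertips stand 8 mm ahead of it and the grasp point (between the pads) lies 11 mm behind it; x points along the fingers, z is the direction in which the jaws open and shut, and the axes are right-handed (so a half turn about x gives the same grasp; the last joint's range is limited). The gripper opens to 91 mm and grips with 3 to 60 N. Pads are 32 mm wide; open, the fingers measure 118 mm over their backs; the gripper's body (76 mm by 178 mm) begins 60 mm behind the grasp point.
Start: joints at [62.435, 21.709, 99.362, -0, 58.929, -1.908], TCP at [0.303, 0.631, 0.222] pointing down, gripper open.
Joint ranges: [-158.91, 158.91], [-42.39, 125.64], [0.06, 152.35], [-60.88, 240.88], [17.5, 164.5], [-176.32, 176.32]. Speed limits (degrees/s): [108.29, 108.29, 136.94, 180, 180, 180].

### API

Orientations are given as a 3x3 rotation matrix whose columns are the frame's x, y, z axes.
In Python, from station import arm, viewer, ticket gives the robot as it stands.
- The arm moves only by the tool play_rows, never from a script. Its argument "commands" is a list of rows, each a list of 3 entries, a list of its own where there are three numbers: the shift along the tool's x, y, z in mm, then the turn, a rotation vector about the tool's x, y, z in rad, then the opening, from 0 (shut) to 1 (fully open). A call has 1 to 20 rows; each row shifts and turns the commanded pose from where the row before left it, along the tool's axes as they then stand; what a row does not reach is not made up. A row lasts 1/12 s, in which the tool goes at most 41.7 mm and 7.16 degrees, less where a joint would pass 70% of its speed; a pose out of reach is approached as far as the arm can. A call with a gripper value outside its range is refused whole. The fingers move at their own pace and stop on an object; "grip_force" is the grip in N (left out, the last holds). Time passes only in rows, so rows that do not move let the fingers close. It gives the time, the measured TCP pose, the force and the opening at its end, in the units of the state.
- arm.read_state(): the state, without advancing time (a new reading comes with each control period).
- viewer.grab_frame(name): name is "side" or "top" or "wrist"; returns a dict with "image" (420x560x3 uint8, red, green, blue), "depth" (420x560 float32, m along the optical axis (not along the pixel's ray), 0 where there is no reading), "fx", "fy", "cx", "cy" (pixels), "world_from_camera" (4x4, takes a point from camera to world coordinates). Camera axes: x right, y down, z forward; pixel columns grow to the right and rows downward; lengths in m; the calibration is good to about 2 mm. The wrist camera is an equidistant fisheye: a pixel r from the principal point sees the ray r / f radians off the axis. A picture is of the moment at which its call begins.
- ticket.sign_off(): hands the job in, once; it reports no verdict.
The state is a dict: "time": time; "joints": joint angles; "qvel": joint speeds; "effort": joint torques, N m; "ee_pos": TCP position; "tcp_rot": TCP orientation; "force": force on the tool from outside, world axes, zero at the start; "ft_torque": the same for the moment, N m; "finger_gap": opening from 0.0 (shut) to 1.0 (fully open).
Only numpy, scipy, OpenCV 4.12 (cv2) and the standard library are available. Lean on these libraries where they do the work, as an engineer would, in place of code of your own. Each camera call takes 0.05 s, during which the arm holds its last target. There are 200 camera calls.

### The job

On the low wooden desk riser a small clipboard lies askew. Push it gently along the riser, metal clip trailing, so that its plain end sticks out 40 mm past the front edge of the riser (the edge that this end faces) and the board is square to that edge, ready for someone to take it from there. Only push it: do not grip, lift or tip it, and leave the pen pot, the tape roll and the stapler where they stand.

Things in the scene. Friction and masses are not known exactly. Their poses are not given: they have to be found in the camera images.
- riser_edge (a point): Middle of the top front edge of the fixed wooden desk riser, a platform 360 mm deep (its x), 380 mm wide (its y), 60 mm high. +x points level out over the edge, away from the riser; y runs along the edge; z up. The flat top, 60 mm above the desk, spans x = -360 to 0 mm and y = -190 to +190 mm in this frame.
- clipboard: Small dark-brown hardboard clipboard (about 0.25 kg) with paper on it, loose and flat on the riser. 190 mm long (its x), 130 mm wide (y), 5 mm thick; origin at the centre of its underside, z up. +x points from the clip to the plain end, at the start toward the riser's front edge within about 15 degrees.
- clipboard_front (a point): Middle of the clipboard's plain front end, at the underside: 95 mm along the board's +x from its origin; same axes as the clipboard.
- clipboard_rear (a point): Middle of the clipboard's rear (clip) end, at the underside: 95 mm along its -x from its origin; same axes. The flat steel clip, 120 mm wide (y) and 30 mm deep, stands centred on this end, its upright back face flush with the board's end, from 5 to 21 mm above the underside: it can be pushed there.
- pen_pot: Black round pot with pens, 66 mm in diameter, 80 mm high (pens to 130 mm), loose on the riser near its rear corner at the +y end. Origin at the centre of its foot. To be left alone.
- tape_roll: Clear roll of tape lying flat, 52 mm in diameter, 19 mm high, loose on the riser near its rear corner at the -y end. Origin at the centre of its underside. To be left alone.
- stapler: Grey and black stapler, 125 mm long (x), 34 mm wide, 45 mm high, loose on the riser along its -y end, nearer the front. Origin at the centre of its underside. To be left alone.
Not all that is in view belongs to the job. There is more than one size of the clipboard; the job needs the largest.

How it is judged (in metres and radians):
At the end, for the whole second after the job is handed in: The middle of the clipboard's plain end stands 32 to 48 mm out past the riser's front edge, the board is square to that edge within 0.12 rad (7 degrees), lies flat on the riser and is at rest (x of clipboard_front in the frame of riser_edge between 0.032 and 0.048 m and angle between the x axis of clipboard and the x axis of riser_edge, either way round below 0.12 rad and z of clipboard in the frame of riser_edge between -0.004 and 0.004 m and angle between clipboard's own z axis and vertical below 0.05 rad and linear speed of clipboard below 0.01 m/s); the robot touches nothing.
It fails at once if the clipboard is gripped, or pressed hard: the fingers bear on it with more than 30 N in all (contact force between the fingers and clipboard above 30 N).
It fails at once if the clipboard is lifted off the riser or falls from it (more than 10 mm up or down) (z of clipboard in the frame of riser_edge above 0.01 m or z of clipboard in the frame of riser_edge below -0.01 m).
It fails at once if the clipboard is tipped by more than 0.12 rad (angle between clipboard's own z axis and vertical above 0.12 rad).
It fails at once if the pen pot, the tape roll or the stapler is moved by more than 15 mm (distance of any of pen_pot, tape_roll, stapler from where it was at the start of the episode above 0.015 m).
It also fails if it takes over 45 s, if anything falls off the work surface, if the arm or the gripper's body presses on something with over 40 N, if the wrist force passes 120 N, or if a joint passes its speed limit or range.

## Working session

There is one attempt and no reset: what is moved stays moved. The work goes in short steps, Python scripts to look and compute and a tool call to move; the robot and the scene stay as the last step left them, time stands still between calls to the robot, and variables do not carry over. Pictures are saved under pics/ and viewed, about 8 in all and at most 12, crops included, and the job is handed in when it is done.

Besides the shell and the picture viewer there is one more tool, called as a command line: name --argument value ..., lists and objects as JSON in quotes. play_rows: Moves the arm, as the interface text tells. Its arguments: {"type":"object","properties":{"commands":{"type":"array","items":{"type":"array"}},"grip_force":{"type":"number"}},"required":["commands"]}

```bash
mkdir -p pics
python3 - <<'E'
from station import arm, viewer
import cv2,numpy as np
s=arm.read_state();print(s['time'],s['ee_pos'],s['tcp_rot'],s['finger_gap'],s['force'])
for n in('top','side'):
    f=viewer.grab_frame(n);np.savez(f'{n}0.npz',**f)
    cv2.imwrite(f'pics/{n}0.png',f['image'][:,:,::-1]);print(n,f['fx'],f['cx'],f['cy'],np.round(f['world_from_camera'],3))
E
```

```text
0.0 [0.30292496 0.63061074 0.22128109] [[-5.33542916e-04 -9.01401753e-01  4.32983367e-01]
 [-9.73910368e-04  4.32983691e-01  9.01401228e-01]
 [-9.99999383e-01  5.92492499e-05 -1.10889989e-03]] 1.001125853841322 [ 0.12132093 -0.17796834  0.52387781]
top 534.4812305544335 279.0706446746924 207.86114782629866 [[ 0.026 -0.989  0.143  0.316]
 [-0.999 -0.029 -0.018  0.003]
 [ 0.022 -0.142 -0.99   1.205]
 [ 0.     0.     0.     1.   ]]
side 451.1602362533997 274.6480064862531 201.33732757511268 [[ 0.995 -0.048  0.092  0.353]
 [-0.103 -0.553  0.827 -0.968]
 [ 0.011 -0.832 -0.555  0.717]
 [ 0.     0.     0.     1.   ]]
```

View pics/top0.png

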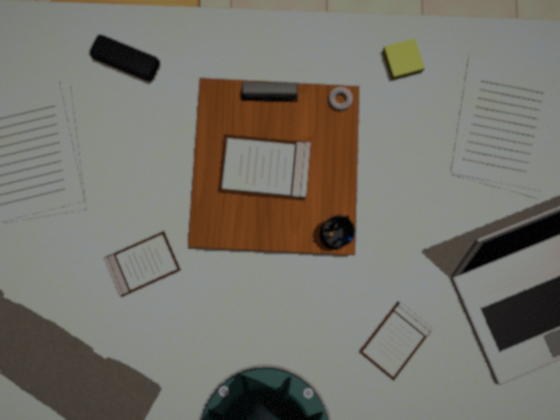

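View pics/side0.png

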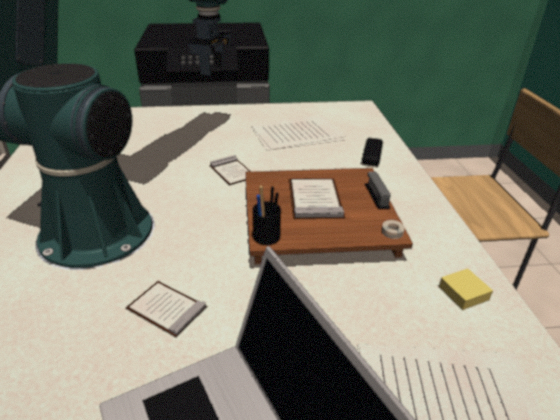

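The top view has world +x up and +y left. The riser spans about (200,78), (358,86), (355,255), (188,248). Three clipboards are visible: (265,167) on the riser, (143,263) and (395,340) on the desk. The one on the riser is the largest and the only one on the riser. The clip is on the right and the front edge on the left. I'll confirm this in an enlarged crop and measure.

```bash
cat > h.py <<'E'
import cv2,numpy as np
def ray(f,px,z):
    px=np.atleast_2d(np.asarray(px,float));T=f['world_from_camera']
    d=np.c_[(px[:,0]-f['cx'])/f['fx'],(px[:,1]-f['cy'])/f['fy'],np.ones(len(px))]@T[:3,:3].T
    return T[:3,3]+d*((z-T[2,3])/d[:,2])[:,None]
def cloud(f):
    h,w=f['depth'].shape;u,v=np.meshgrid(np.arange(w),np.arange(h));d=f['depth'];T=f['world_from_camera']
    c=np.dstack([(u-f['cx'])/f['fx']*d,(v-f['cy'])/f['fy']*d,d])
    return c@T[:3,:3].T+T[:3,3]
def riser_mask(f):
    im=cv2.cvtColor(f['image'],cv2.COLOR_RGB2HSV)
    m=cv2.inRange(im,(3,110,60),(18,255,255)); m[:60]=0
    n,l,s,_=cv2.connectedComponentsWithStats(m)
    return (l==1+s[1:,4].argmax()).astype(np.uint8)*255
E
python3 - <<'E'
from h import *
f=dict(np.load('top0.npz'));P=cloud(f)
m=riser_mask(f);c=max(cv2.findContours(m,0,2)[0],key=cv2.contourArea)
r=cv2.minAreaRect(c);b=cv2.boxPoints(r);print('riser px',r);
q=cv2.approxPolyDP(cv2.convexHull(c),8,True)[:,0];print(q.tolist())
for x in q: print(x,ray(f,x,.06).round(3))
print('riser z',np.median(P[m>0],0).round(4))
# tall things
for n,(u,v),R in(('pot',(337,233),26),('tape',(341,98),18),('stap',(270,91),36),('clip',(302,170),14)):
    w=P[v-R:v+R,u-R:u+R].reshape(-1,3);k=w[(w[:,2]>.070)]
    print(n,len(k),k.min(0).round(3),k.max(0).round(3),np.percentile(k[:,2],[50,95]).round(3))
cr=f['image'][70:262,180:370,::-1];cv2.imwrite('pics/crop0.png',cv2.resize(cr,(570,576),interpolation=cv2.INTER_CUBIC))
E
```

```text
riser px ((275.02490234375, 166.47735595703125), (165.81210327148438, 169.33192443847656), 2.726310968399048)
[[200, 79], [358, 88], [353, 253], [189, 246]]
[200  79] [[0.767 0.166 0.06 ]]
[358  88] [[ 0.758 -0.188  0.06 ]]
[353 253] [[ 0.388 -0.179  0.06 ]]
[189 246] [[0.393 0.172 0.06 ]]
riser z [ 0.5614 -0.0027  0.0607]
pot 649 [ 0.316 -0.17   0.07 ] [0.459 0.003 1.205] [0.13  0.189]
tape 348 [ 0.316 -0.172  0.07 ] [0.754 0.003 1.205] [0.079 0.083]
stap 884 [ 0.316 -0.05   0.07 ] [0.752 0.071 1.205] [0.104 0.109]
clip 406 [ 0.316 -0.079  0.07 ] [0.594 0.003 1.205] [0.079 0.084]
```

View pics/crop0.png

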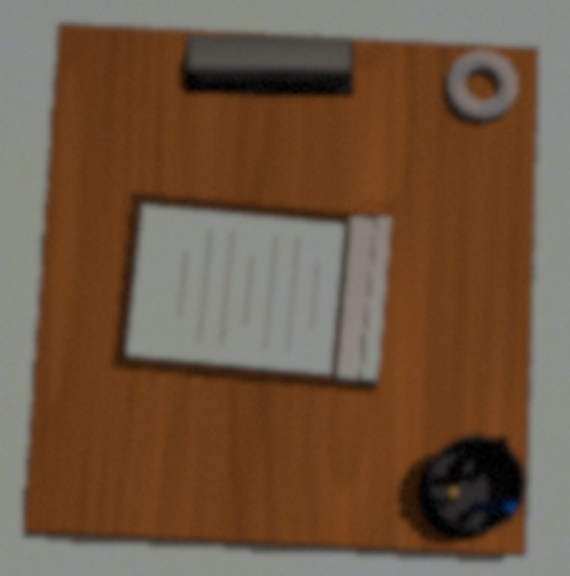

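Crop confirmed: this is the large clipboard, with its plain end to the left (crop x≈128) and clip to the right (x≈390). The pot is at (470,490), the tape at (482,85) and the stapler at (270,65). Next are precise line and rectangle fits.

```bash
cat >> h.py <<'E'
def edge_lines(f,m,z=.06):
    "front/rear riser edge points from mask row extents -> robust line y=a*x+b in world"
    out=[]
    for side in(0,-1):
        pts=[]
        for v in range(105,235):
            u=np.flatnonzero(m[v]); 
            if len(u): pts.append((u[side]+(-.5 if side==0 else .5),v))
        W=ray(f,pts,z)
        vx,vy,x0,y0=cv2.fitLine(W[:,:2].astype(np.float32),cv2.DIST_HUBER,0,.003,.003).ravel()
        out.append((vy/vx,y0-vy/vx*x0))
    return out
def board(f,m,z=.065):
    roi=np.zeros_like(m);cv2.fillConvexPoly(roi,cv2.convexHull(max(cv2.findContours(m,0,2)[0],key=cv2.contourArea)),255)
    roi[:112]=0;roi[208:]=0
    hsv=cv2.cvtColor(f['image'],cv2.COLOR_RGB2HSV)
    b=((hsv[...,2]<np.median(hsv[...,2][m>0])*.72)|(hsv[...,1]<120)).astype(np.uint8)*255&roi
    b=cv2.morphologyEx(b,cv2.MORPH_OPEN,np.ones((3,3)))
    c=max(cv2.findContours(b,0,2)[0],key=cv2.contourArea)[:,0]
    W=ray(f,c,z)[:,:2]
    (cx,cy),s,a=cv2.minAreaRect(W.astype(np.float32)*1000)
    return c,(cx,cy),s,a,cv2.boxPoints(((cx,cy),s,a))
E
python3 - <<'E'
from h import *
f=dict(np.load('top0.npz'));P=cloud(f);m=riser_mask(f);ok=f['depth']>0
E=edge_lines(f,m);print('edges y=a x+b',E,'depth',(E[0][1]-E[1][1]))
c,ce,s,a,b=board(f,m);print(ce,s,a,'\n',b.round(1))
paper=None
for n,(u,v),R,z0,z1 in(('pot',(337,233),28,.1,.3),('tape',(341,98),18,.07,.1),('stap',(270,91),38,.07,.2),('clip',(302,170),34,.073,.1)):
    sl=np.s_[v-R:v+R,u-R:u+R];w=P[sl][ok[sl]];k=w[(w[:,2]>z0)&(w[:,2]<z1)]
    print(n,len(k),k.min(0).round(3),k.max(0).round(3),cv2.minAreaRect((k[:,:2]*1000).astype(np.float32)))
im=cv2.drawContours(f['image'][...,::-1].copy(),[c[:,None]],-1,(0,255,0),1)
cv2.imwrite('pics/crop1.png',cv2.resize(im[70:262,180:370],(570,576),interpolation=0))
E
```

```text
edges y=a x+b [(np.float32(-0.019873003), np.float32(0.18229048)), (np.float32(-0.021903826), np.float32(-0.17191018))] depth 0.35420066
(569.63623046875, 16.25873565673828) (192.58755493164062, 130.052001953125) 86.51576232910156 
 [[498.9 -75.9]
 [628.7 -83.8]
 [640.4 108.4]
 [510.6 116.3]]
pot 471 [ 0.395 -0.17   0.1  ] [ 0.459 -0.105  0.193] ((427.1477966308594, -137.64549255371094), (64.92764282226562, 63.844913482666016), 89.49639892578125)
tape 345 [ 0.703 -0.172  0.07 ] [ 0.754 -0.121  0.084] ((727.7933349609375, -146.93392944335938), (50.09746170043945, 50.529624938964844), 79.60884094238281)
stap 863 [ 0.718 -0.05   0.07 ] [0.752 0.071 0.111] ((735.7875366210938, 10.548137664794922), (33.227577209472656, 120.83087158203125), 1.5823373794555664)
clip 766 [ 0.505 -0.081  0.073] [ 0.625 -0.008  0.087] ((566.7179565429688, -60.78978729248047), (66.05167388916016, 121.77491760253906), 68.49887084960938)
```

View pics/crop1.png

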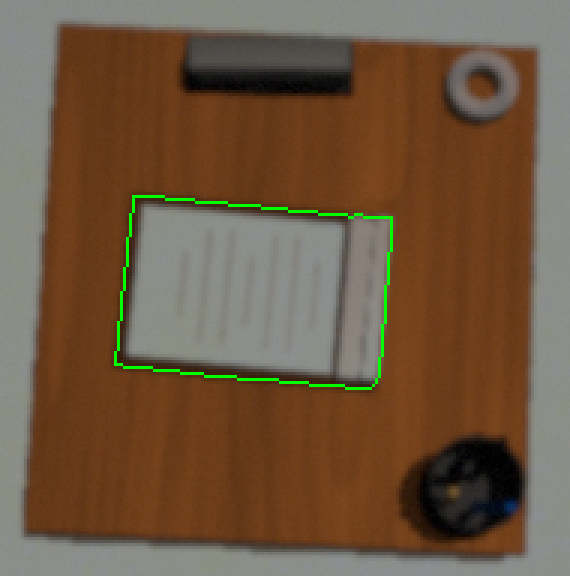

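Measured: board 192.6 x 130 mm (given 190 x 130), heading 3.5° off world +y. The riser normal is about 1.2° off world +y, and the pot edge is at x=0.459. The plan is to use the downward fingers, partly open across the clip, as a two-point pusher. First I turn the tool, then move to a hover point behind the clip.

play_rows --commands '[[[-1.5,0,0],[0.118,0,0],0.6],[[-1.5,0,0],[0.118,0,0],0.6],[[-1.5,0,0],[0.118,0,0],0.6],[[-1.5,0,0],[0.118,0,0],0.6],[[-1.5,0,0],[0.118,0,0],0.6],[[-1.5,0,0],[0.118,0,0],0.6],[[-1.5,0,0],[0.118,0,0],0.6],[[-1.5,0,0],[0.118,0,0],0.6],[[-1.5,0,0],[0.118,0,0],0.6],[[-1.5,0,0],[0.118,0,0],0.6],[[0,0,0],[0,0,0],0.6]]'

```text
time: 1.02
ee_pos: [0.3031, 0.6309, 0.2369]
tcp_rot: [[-0.0, 0.063, 0.998], [-0.0, 0.998, -0.063], [-1.0, -0.0, -0.0]]
force: [0.2, 0.0, 0.1]
finger_gap: 0.601
```

play_rows --commands '[[[0,-24.5,10.5],[0,0,0],0.6],[[0,-24.5,10.5],[0,0,0],0.6],[[0,-24.5,10.5],[0,0,0],0.6],[[0,-24.5,10.5],[0,0,0],0.6],[[0,-24.5,10.5],[0,0,0],0.6],[[0,-24.5,10.5],[0,0,0],0.6],[[0,-24.5,10.5],[0,0,0],0.6],[[0,-24.5,10.5],[0,0,0],0.6],[[0,-24.5,10.5],[0,0,0],0.6],[[0,-24.5,10.5],[0,0,0],0.6],[[0,-24.5,10.5],[0,0,0],0.6],[[0,-24.5,10.5],[0,0,0],0.6],[[0,-24.5,10.5],[0,0,0],0.6],[[0,-24.5,10.5],[0,0,0],0.6],[[0,-24.5,10.5],[0,0,0],0.6]]'

```text
time: 2.27
ee_pos: [0.4395, 0.2538, 0.2368]
tcp_rot: [[-0.0, 0.052, 0.999], [-0.0, 0.999, -0.052], [-1.0, -0.0, -0.0]]
force: [-0.5, 0.7, -0.9]
finger_gap: 0.602
```

play_rows --commands '[[[0,-24.5,10.5],[0,0,0],0.6],[[0,-24.5,10.5],[0,0,0],0.6],[[0,-24.5,10.5],[0,0,0],0.6],[[0,-24.5,10.5],[0,0,0],0.6],[[0,-24.5,10.5],[0,0,0],0.6],[[0,-24.5,10.5],[0,0,0],0.6],[[0,-24.5,10.5],[0,0,0],0.6],[[0,-24.5,10.5],[0,0,0],0.6],[[0,-24.5,10.5],[0,0,0],0.6],[[0,-24.5,10.5],[0,0,0],0.6],[[0,-24.5,10.5],[0,0,0],0.6],[[0,-24.5,10.5],[0,0,0],0.6],[[0,-24.5,10.5],[0,0,0],0.6],[[0,-24.5,10.5],[0,0,0],0.6],[[0,-24.5,10.5],[0,0,0],0.6],[[0,0,0],[0,0,0],0.6],[[0,0,0],[0,0,0],0.6]]'

```text
time: 3.68
ee_pos: [0.5757, -0.1216, 0.2365]
tcp_rot: [[-0.001, 0.055, 0.998], [0.0, 0.998, -0.055], [-1.0, 0.0, -0.001]]
force: [-0.1, -0.3, -0.7]
finger_gap: 0.604
```

Run:
```python
from station import arm, viewer
import cv2,numpy as np
s=arm.read_state();print(s['time'],s['ee_pos'].round(4) if hasattr(s['ee_pos'],'round') else s['ee_pos'],np.round(s['tcp_rot'],3),s['finger_gap'],np.round(s['force'],2),np.round(s['joints'],0))
f=viewer.grab_frame('side');cv2.imwrite('pics/side1.png',f['image'][:,:,::-1])
w=viewer.grab_frame('wrist');cv2.imwrite('pics/w1.png',w['image'][:,:,::-1])
cv2.imwrite('pics/both1.png',np.hstack([f['image'][80:300,180:520],w['image'][60:,60:500][:220*2:2,::1][:220]])[:,:,::-1])
```

```text
3.6833 [ 0.5757 -0.1216  0.2365] [[-0.001  0.055  0.998]
 [ 0.     0.998 -0.055]
 [-1.     0.    -0.001]] 0.6044213391014452 [-0.14 -0.28 -0.75] [-14.  11. 112.   0.  57. -11.]Traceback (most recent call last):
  File "<stdin>", line 6, in <module>
    return _nx.concatenate(arrs, 1, dtype=dtype, casting=casting)
           ~~~~~~~~~~~~~~~^^^^^^^^^^^^^^^^^^^^^^^^^^^^^^^^^^^^^^^
ValueError: all the input array dimensions except for the concatenation axis must match exactly, but along dimension 0, the array at index 0 has size 220 and the array at index 1 has size 180
```

View pics/side1.png

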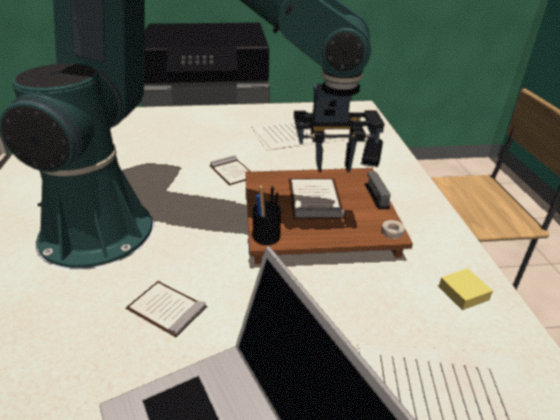

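The side view shows the gripper hovering with fingers at (320,165) and (350,165). The body wings span columns 297–383, and something hangs at (372,150), probably the wrist camera. I need its position before descending.

Run:
```python
from station import viewer
from h import *
w=viewer.grab_frame('wrist');print(np.round(w['world_from_camera'],3),w['fx'])
f=viewer.grab_frame('side');P=cloud(f);ok=f['depth']>0
for n,(r0,r1,c0,c1) in {'thing':(135,166,360,386),'lwing':(105,140,292,312),'fingL':(145,172,314,326),'fingR':(145,172,344,356)}.items():
    k=P[r0:r1,c0:c1][ok[r0:r1,c0:c1]];k=k[(k[:,2]>.15)&(k[:,1]<.1)]
    if len(k): print(n,len(k),np.percentile(k,[3,50,97],axis=0).round(3).tolist())
```

```text
[[ 0.999 -0.052 -0.015  0.579]
 [-0.054 -0.967 -0.249 -0.049]
 [-0.002  0.249 -0.968  0.399]
 [ 0.     0.     0.     1.   ]] 325.19226210127806
thing 103 [[0.614, -0.163, 0.309], [0.638, -0.159, 0.318], [0.651, -0.153, 0.324]]
lwing 449 [[0.484, -0.155, 0.315], [0.499, -0.136, 0.349], [0.521, -0.085, 0.351]]
fingL 180 [[0.532, -0.137, 0.234], [0.537, -0.134, 0.265], [0.545, -0.105, 0.292]]
fingR 219 [[0.599, -0.141, 0.231], [0.602, -0.137, 0.262], [0.61, -0.108, 0.29]]
```

View pics/w1.png

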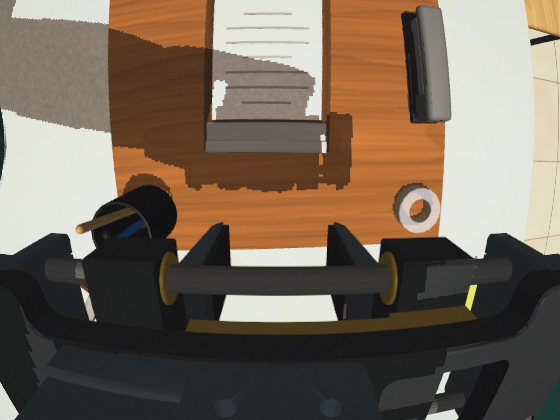

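The hanging thing is the phone on the desk behind, as in the first picture, so it isn't part of the gripper. The wrist view shows the fingers behind the clip, centred, and clear of the pot (135,215) and tape (418,208). Descending.

play_rows --commands '[[[11.5,0,0],[0,0,0],0.6],[[11.5,0,0],[0,0,0],0.6],[[11.5,0,0],[0,0,0],0.6],[[11.5,0,0],[0,0,0],0.6],[[11.5,0,0],[0,0,0],0.6],[[11.5,0,0],[0,0,0],0.6],[[11.5,0,0],[0,0,0],0.6],[[11.5,0,0],[0,0,0],0.6],[[11.5,0,0],[0,0,0],0.6],[[11.5,0,0],[0,0,0],0.6],[[11.5,0,0],[0,0,0],0.6],[[11.5,0,0],[0,0,0],0.6],[[11.5,0,0],[0,0,0],0.6],[[11.5,0,0],[0,0,0],0.6],[[0,0,0],[0,0,0],0.6]]'

```text
time: 5.13
ee_pos: [0.5745, -0.1205, 0.0735]
tcp_rot: [[-0.003, 0.057, 0.998], [0.001, 0.998, -0.057], [-1.0, 0.001, -0.003]]
force: [-1.3, -0.0, -1.4]
finger_gap: 0.602
```

play_rows --commands '[[[0,3,0],[0,0,0],0.6],[[0,3,0],[0,0,0],0.6],[[0,3,0],[0,0,0],0.6],[[0,3,0],[0,0,0],0.6],[[0,3,0],[0,0,0],0.6],[[0,2,0],[0,0,0],0.6],[[0,2,0],[0,0,0],0.6],[[0,2,0],[0,0,0],0.6],[[0,2,0],[0,0,0],0.6],[[0,2,0],[0,0,0],0.6],[[0,2,0],[0,0,0],0.6],[[0,2,0],[0,0,0],0.6],[[0,2,0],[0,0,0],0.6],[[0,2,0],[0,0,0],0.6],[[0,2,0],[0,0,0],0.6]]'

```text
time: 6.38
ee_pos: [0.5777, -0.0857, 0.0759]
tcp_rot: [[0.0, 0.057, 0.998], [-0.0, 0.998, -0.057], [-1.0, -0.0, 0.0]]
force: [0.2, -1.9, -0.4]
finger_gap: 0.596
```

Run:
```python
from station import arm,viewer
from h import *
s=arm.read_state();print(s['time'],np.round(s['ee_pos'],4),np.round(s['force'],2))
f=viewer.grab_frame('wrist');cv2.imwrite('pics/w2.png',f['image'][:,:,::-1])
```

```text
6.3833 [ 0.5777 -0.0857  0.0759] [ 0.21 -1.92 -0.42]
```

View pics/w2.png

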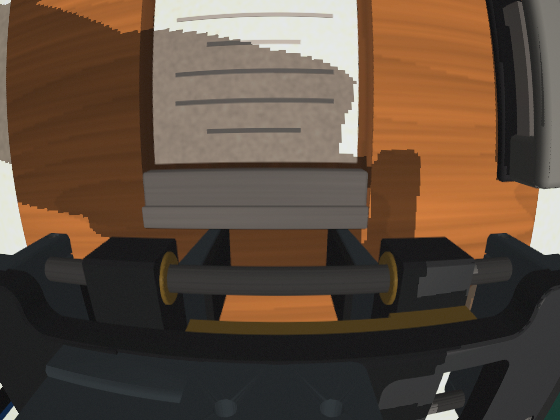

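The wrist view shows both fingers bearing on the clip's back face at (205,235) and (350,235). The force is -1.9 N, so contact is light. Next I push 66 mm while turning gently to square.

play_rows --commands '[[[0,3.3,0],[-0.002,0,0],0.6],[[0,3.3,0],[-0.002,0,0],0.6],[[0,3.3,0],[-0.002,0,0],0.6],[[0,3.3,0],[-0.002,0,0],0.6],[[0,3.3,0],[-0.002,0,0],0.6],[[0,3.3,0],[-0.002,0,0],0.6],[[0,3.3,0],[-0.002,0,0],0.6],[[0,3.3,0],[-0.002,0,0],0.6],[[0,3.3,0],[-0.002,0,0],0.6],[[0,3.3,0],[-0.002,0,0],0.6],[[0,3.3,0],[-0.002,0,0],0.6],[[0,3.3,0],[-0.002,0,0],0.6],[[0,3.3,0],[-0.002,0,0],0.6],[[0,3.3,0],[-0.002,0,0],0.6],[[0,3.3,0],[-0.002,0,0],0.6],[[0,3.3,0],[-0.002,0,0],0.6],[[0,3.3,0],[-0.002,0,0],0.6],[[0,3.3,0],[-0.002,0,0],0.6],[[0,3.3,0],[0,0,0],0.6],[[0,3.3,0],[0,0,0],0.6]]'

```text
time: 8.1
ee_pos: [0.5802, -0.0196, 0.0759]
tcp_rot: [[-0.0, 0.021, 1.0], [-0.0, 1.0, -0.021], [-1.0, -0.0, -0.0]]
force: [-0.3, -2.3, -0.1]
finger_gap: 0.597
```

Run:
```python
from station import arm,viewer
from h import *
s=arm.read_state();print(s['time'],np.round(s['ee_pos'],4),np.round(s['force'],2))
f=viewer.grab_frame('top');np.savez('top2.npz',**f)
g=viewer.grab_frame('side');np.savez('side2.npz',**g)
a=cv2.resize(f['image'][60:270,150:370],(440,420));b=cv2.resize(g['image'][130:270,230:420],(360,265))
o=np.zeros((420,800,3),np.uint8);o[:,:440]=a;o[:265,440:]=b;cv2.imwrite('pics/m2.png',o[:,:,::-1])
```

```text
8.1 [ 0.5802 -0.0196  0.0759] [-0.3  -2.35 -0.11]
```

View pics/m2.png

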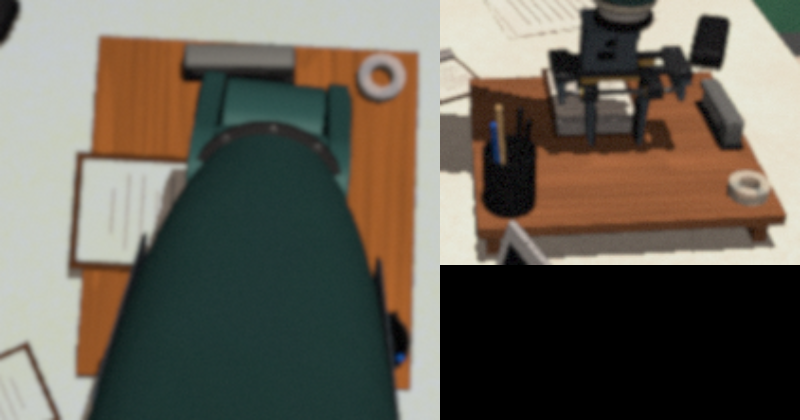

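Board front now protrudes at crop (74,212). The pot, tape and stapler haven't moved. I'll measure the overhang with subpixel edges.

```bash
cat >> h.py <<'E'
def left_edge(f,rows,u0,u1,z,ch=2):
    "subpixel half-level bright->dark crossing (blue channel) scanning right"
    pts=[]
    for v in rows:
        p=cv2.GaussianBlur(f['image'][...,ch],(1,3),0)[v,u0:u1].astype(float)
        hi=np.median(p[:6]);lo=p.min();k=np.flatnonzero(p<(hi+lo)/2)
        if len(k) and k[0]>0:
            i=k[0];t=(p[i-1]-(hi+lo)/2)/(p[i-1]-p[i]);pts.append((u0+i-1+t,v))
    W=ray(f,pts,z)
    vx,vy,x0,y0=cv2.fitLine(W[:,:2].astype(np.float32),cv2.DIST_HUBER,0,.003,.003).ravel()
    a=vy/vx;b=y0-a*x0
    return a,b,np.abs(W[:,1]-a*W[:,0]-b).mean(),W[:,0].min(),W[:,0].max()
E
python3 - <<'E'
from h import *
f0=dict(np.load('top0.npz'));f=dict(np.load('top2.npz'))
e0=left_edge(f0,range(90,240),178,212,.06);print('edge0',e0)
print('edge2',left_edge(f,list(range(90,128))+list(range(205,238)),178,212,.06))
b0=left_edge(f,range(143,190),170,200,.065);print('front',b0)
for x in(.57,.58,.59):print(x,'overhang',b0[0]*x+b0[1]-e0[0]*x-e0[1],b0[0]*x+b0[1],'ang deg',np.degrees(b0[0]-e0[0]))
P=cloud(f)
for v in(150,165,180): print(P[v,185:200].round(3)[:,1:].tolist()[::2])
for v in(110,220): print(P[v,186:206].round(3)[:,1:].tolist())
E
```

```text
edge0 (np.float32(-0.020501576), np.float32(0.18391035), np.float64(0.0002866217476852739), np.float64(0.40820691148345223), np.float64(0.7410223096737615))
edge2 (np.float32(-0.019447831), np.float32(0.18328637), np.float64(0.00026456967270511354), np.float64(0.4124996844741099), np.float64(0.7410202837683665))
front (np.float32(-0.020785682), np.float32(0.19930404), np.float64(0.00016611155563536761), np.float64(0.5155223485037406), np.float64(0.6176752190538912))
0.57 overhang 0.015231743 0.1874562 ang deg -0.016278047
0.58 overhang 0.015228912 0.18724835 ang deg -0.016278047
0.59 overhang 0.015226066 0.1870405 ang deg -0.016278047
[[0.201, 0.0], [0.186, 0.068], [0.182, 0.063], [0.177, 0.068], [0.174, 0.062], [0.169, 0.064], [0.164, 0.068], [0.16, 0.065]]
[[0.2, -0.001], [0.184, 0.071], [0.18, 0.068], [0.176, 0.066], [0.171, 0.068], [0.167, 0.069], [0.162, 0.07], [0.159, 0.064]]
[[0.188, 0.063], [0.183, 0.065], [0.179, 0.065], [0.174, 0.066], [0.169, 0.069], [0.165, 0.067], [0.161, 0.067], [0.157, 0.067]]
[[0.204, -0.003], [0.202, -0.002], [0.2, -0.002], [0.197, 0.001], [0.195, -0.0], [0.192, 0.003], [0.19, 0.0], [0.188, 0.0], [0.185, 0.001], [0.183, -0.0], [0.18, 0.001], [0.179, -0.004], [0.167, 0.061], [0.165, 0.063], [0.163, 0.06], [0.161, 0.06], [0.158, 0.063], [0.156, 0.061], [0.154, 0.059], [0.152, 0.063]]
[[0.191, 0.0], [0.189, -0.003], [0.187, -0.003], [0.184, -0.003], [0.003, 1.205], [0.17, 0.061], [0.169, 0.057], [0.167, 0.059], [0.164, 0.06], [0.162, 0.063], [0.16, 0.062], [0.158, 0.059], [0.155, 0.062], [0.154, 0.06], [0.152, 0.059], [0.149, 0.06], [0.147, 0.061], [0.145, 0.06], [0.143, 0.061], [0.141, 0.057]]
```

Overhang 15.2 mm, squareness error 0.02°. TCP to board front is 206.8 mm, which fits a half finger (about 16 mm) plus the 190 mm board. I push another 25 mm, ending slowly.

play_rows --commands '[[[0,2.5,0],[0,0,0],0.6],[[0,2.5,0],[0,0,0],0.6],[[0,2.5,0],[0,0,0],0.6],[[0,2.5,0],[0,0,0],0.6],[[0,2.5,0],[0,0,0],0.6],[[0,2.5,0],[0,0,0],0.6],[[0,2,0],[0,0,0],0.6],[[0,2,0],[0,0,0],0.6],[[0,2,0],[0,0,0],0.6],[[0,1.5,0],[0,0,0],0.6],[[0,1.5,0],[0,0,0],0.6],[[0,1,0],[0,0,0],0.6],[[0,0,0],[0,0,0],0.6],[[0,0,0],[0,0,0],0.6]]'

```text
time: 9.37
ee_pos: [0.5808, 0.0052, 0.076]
tcp_rot: [[0.0, 0.021, 1.0], [0.0, 1.0, -0.021], [-1.0, 0.0, 0.0]]
force: [0.1, 0.6, 0.4]
finger_gap: 0.602
```

Run:
```python
from station import arm,viewer
from h import *
s=arm.read_state();print(s['time'],np.round(s['ee_pos'],4),np.round(s['force'],2))
f0=dict(np.load('top0.npz'));f=viewer.grab_frame('top');np.savez('top3.npz',**f)
e=left_edge(f0,range(90,240),178,212,.06)
for u0 in(150,155):
    b=left_edge(f,range(143,188),u0,195,.065);x=.578;print(b,b[0]*x+b[1]-e[0]*x-e[1],b[0]*x+b[1],np.degrees(b[0]-e[0]))
```

```text
9.3667 [0.5808 0.0052 0.076 ] [0.1  0.58 0.41]
(np.float32(-0.019933805), np.float32(0.22370097), np.float64(0.00017250463499815887), np.float64(0.5191577077826764), np.float64(0.6168434480693609)) 0.040118784 0.21217923 0.032530908
(np.float32(-0.022019675), np.float32(0.2249077), np.float64(0.00017652678384432924), np.float64(0.5191588164432381), np.float64(0.6168427305504944)) 0.04011987 0.21218032 -0.08698064
```

Overhang 40.1 mm, square. Backing off and rising, then a final check.

play_rows --commands '[[[0,-2,0],[0,0,0],0.6],[[0,-4,0],[0,0,0],0.6],[[0,-6,0],[0,0,0],0.6],[[0,-8,0],[0,0,0],0.6],[[-5,-5,0],[0,0,0],0.6],[[-12,0,0],[0,0,0],0.6],[[-15,0,0],[0,0,0],0.6],[[-15,0,0],[0,0,0],0.6],[[-15,0,0],[0,0,0],0.6],[[-15,0,0],[0,0,0],0.6],[[-15,0,0],[0,0,0],0.6],[[-15,0,0],[0,0,0],0.6],[[-15,0,0],[0,0,0],0.6],[[-15,0,0],[0,0,0],0.6],[[-15,0,0],[0,0,0],0.6],[[-10,0,0],[0,0,0],0.6],[[0,0,0],[0,0,0],0.6],[[0,0,0],[0,0,0],0.6]]'

```text
time: 10.92
ee_pos: [0.5803, -0.0199, 0.2385]
tcp_rot: [[0.001, 0.021, 1.0], [-0.0, 1.0, -0.021], [-1.0, -0.0, 0.001]]
force: [-0.1, 0.1, -0.4]
finger_gap: 0.601
```

Run:
```python
from station import arm,viewer
from h import *
s=arm.read_state();print(s['time'],np.round(s['ee_pos'],4),np.round(s['force'],2),np.abs(s['qvel']).max())
f0=dict(np.load('top0.npz'));f=viewer.grab_frame('top');g=viewer.grab_frame('side')
e=left_edge(f0,range(90,240),178,212,.06)
b=left_edge(f,range(143,180),150,195,.065);x=.578;print(b,b[0]*x+b[1]-e[0]*x-e[1],b[0]*x+b[1],np.degrees(b[0]-e[0]))
P=cloud(f);print('z board overhang',np.median(P[145:180,178:190,2]))
a=cv2.resize(f['image'][60:270,150:370],(440,420));c=cv2.resize(g['image'][130:270,230:420],(360,265))
o=np.zeros((420,800,3),np.uint8);o[:,:440]=a;o[:265,440:]=c;cv2.imwrite('pics/m4.png',o[:,:,::-1])
```

```text
10.9167 [ 0.5803 -0.0199  0.2385] [-0.07  0.07 -0.39] 1.186898974658102
(np.float32(-0.017749298), np.float32(0.22244127), np.float64(0.00017751275363630257), np.float64(0.5367439161419226), np.float64(0.616844188488412)) 0.040121734 0.21218218 0.15769391
z board overhang 0.0663486152400502
```

View pics/m4.png

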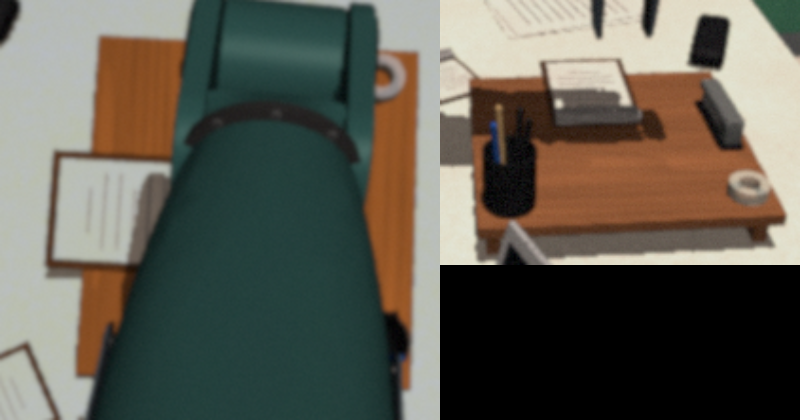

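The board lies flat and square with its front end at crop (52,210). The gripper is raised and clear, and the pot, tape and stapler look unmoved. Handing in.

```bash
python3 -c "
from station import ticket
print(ticket.sign_off())"
```

```text
the job is handed in; nothing more can be done
None
```

I pushed the large clipboard along the riser from behind its clip, using two part-open fingers, and squared it on the way. The readings taken between moves showed a wrist force of about 2.3 N at most. I then backed the gripper off, raised it clear and handed the job in at about 11 s of robot time.

| Last check | Measured | Needed |
|---|---|---|
| Overhang of plain end | 40.1 mm | 32–48 mm |
| Angle to riser edge | about 0.2° | under 7° |
| Height of the overhanging end's top surface | about 66 mm (65 expected if flat) | flat on the riser |

- **Overhang accuracy:** the riser depth measured from the mask came out at 354 mm against the given 360 mm. That leaves about 2–3 mm of doubt in the edge position, which is within the allowed window.
- **Other objects:** the pen pot, tape roll and stapler looked unmoved in the last pictures. I did not re-measure their positions, and the arm partly hid them in the top view.
- **Result:** nothing else failed or disagreed. Sign-off reports no verdict.

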